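Reject the worn pivot unit

TASK

Two look-alike pivot units for the analyser's sample arm sit in the test plate, and one has a worn bearing: find it by rocking the swing arms from side to side. Swing the loose unit's arm as far as it goes to the left and then as far as it goes to the right to confirm its play, then lift that unit out and set it down upright, gently, not dropped, in the middle of the grey reject tray; leave the sound unit sitting in its nest.

Things in the scene. Friction and masses are not known exactly. Their poses are not given: they have to be found in the camera images.
- unit_1: Pivot unit, 0.51 kg, upright in a nest: aluminium bearing housing 44 x 44 x 44 mm, 38 mm steel disc on it, and a dark steel swing arm on an upright shaft through its centre. Origin: centre of the underside, z up; arm points along -x, roughly to the robot. Arm bar 12 mm wide, 50 to 62 mm above the underside, free end 92 mm from the shaft; hub and shaft reach 67 mm. Sides -y and +y are free to grip.
- unit_2: The other pivot unit: same look, size, origin and axes as unit_1. Exactly one of the two is worn, not visible by eye; either can be in either nest. A sound arm moves about 2 degrees each way (its housing may twist up to 3 more in the nest); a worn arm swings freely about 14 degrees each way and stays where it is left.
- swing_1 (a joint): Angle of unit_1's swing arm relative to its housing (rad): 0 = straight along the unit's -x axis; positive = free end swung to the left (unit's +y, left as seen from the robot), negative = to the right. Starts near 0. The light arm takes under 1 N to push at 70 mm from the shaft, until it meets its stop.
- swing_2 (a joint): Angle of unit_2's swing arm relative to its housing, same meaning as swing_1.
- plate: Fixed dark steel test plate 150 (x) x 270 (y) x 10 mm. Origin: centre of its underside, on the table; x away from the robot, z up. Two nests at plate x -10, y -70 and +70 mm: square aluminium frames, inside 46 mm, walls 6 mm thick, tops 22 mm above the table; the units stand on the plate inside them. A bearing ring (10 mm high) and a bolt (under 45 mm) stand on its far strip, x 52 mm.
- tray: Fixed grey plastic open reject tray, outside 180 x 180 x 30 mm high, walls and floor 5 mm thick, on the table left or right of the plate. Origin: centre of its underside, z up. An old bearing ring (30 mm diameter, 9 mm high) lies in it at tray x 60, y -60 mm; the middle is free.
There are look-alikes about, which are no part of the job. Leave any orange look-alike of the unit_1 alone.

How it is judged:
By the outcome, as a careful person would: the job done as asked, in the order asked, and still so for the second after the job is handed in, with the robot touching nothing.
It also fails if it takes over 56 s, if anything falls off the work surface, if the arm or the gripper's body presses on something with over 40 N, if the wrist force passes 120 N, or if a joint passes its speed limit or range.

ROBOT

A 7-joint arm with a two-finger parallel gripper is mounted at the origin on the work surface. World frame = base frame: x ahead of the robot, y to its left, z up, the work surface at z = 0. Lengths are in m, angles in rad, forces in N, time in s.
With the tool pointing down it reaches from about 0.4 to 0.85 m from the base axis. Payload 4.5 kg.
Tool frame: the origin (TCP) lies where the fingers leave the gripper's body, on its centre line; the fingertips stand 64 mm ahead of it and the grasp point (between the pads) lies 45 mm ahead of it; z points along the fingers, y is the line along which they close (so a half turn about z gives the same grasp; the last joint's range is limited). The gripper opens to 88 mm and grips with 3 to 60 N. Pads are 18 mm wide; open, the fingers measure 123 mm over their backs; the gripper's body (75 mm by 187 mm) begins 45 mm behind the grasp point.
Start: joints at [-1.219, 0.689, -0.195, 1.565, 0.157, 0.902, -0.215], TCP at [0.195, 0.594, 0.303] pointing down, gripper open.
Joint ranges: [-3.01, 3.01], [-0.46, 2.08], [-1.47, 1.51], [0.13, 2.56], [-1, 4.14], [0.04, 2.09], [-2.66, 2.66]. Speed limits (rad/s): [2.57, 2.57, 3.14, 3.14, 3.14, 3.14, 3.14].

INTERFACE

Orientations are given as a unit quaternion [x, y, z, w].
In Python, from plant import r gives the robot as it stands.
- The arm moves only by the tool play_rows, never from a script. Its arguments are lists of equal length, an entry for each row: "translation": the shift along the tool's x, y, z in m, a list of three; "delta_rot": the turn, a rotation vector about the tool's x, y, z in degrees, a list of three; "grip": the opening, from -1 (shut) to 1 (fully open). In form: {"translation": [[x, y, z], ...], "delta_rot": [[rx, ry, rz], ...], "grip": [grip, ...]}. A call has 1 to 20 rows; each row shifts and turns the commanded pose from where the row before left it, along the tool's axes as they then stand; what a row does not reach is not made up. A row lasts 1/8 s, in which the tool goes at most 62.5 mm and 10.7 degrees, less where a joint would pass 70% of its speed; a pose out of reach is approached as far as the arm can. A call with a gripper value outside its range is refused whole. The fingers move at their own pace and stop on an object; "squeeze" is the grip in N (left out, the last holds). Time passes only in rows, so rows that do not move let the fingers close. It gives the time, the measured TCP pose, the force, the opening and the grip force at its end, in the units of the state.
- r.get_state(): the state, without advancing time (a new reading comes with each control period).
- r.snapshot(name): name is "side" or "top" or "wrist"; returns the picture (400x640x3 uint8, blue, green, red); there is no depth.
- r.get_calibration(name): a dict with "intrinsics" (3x3 intrinsics, pixels), "eye" and "rotation" of the camera in the world. Camera axes: x right, y up, looking along -z (the intrinsics and any distortion apply to the point x, -y, -z); pixel columns grow to the right and rows downward; lengths in m; the calibration is good to about 2 mm. The wrist camera is an equidistant fisheye: a pixel r from the principal point sees the ray r / f radians off the axis. A picture is of the moment at which its call begins: read the wrist's pose just before it. get_calibration takes no time and is no camera call; for the wrist camera it gives the pose at the moment of the call.
- r.finish_job(): hands the job in; it is judged then, once.
Trained networks look in the newest picture that a camera, given by its name, has taken for a name from the list of things; names that differ only in an ending like _2 or _b are one class to them, and where a whole thing is asked for, a point or a joint stands for the part that bears it (a point fixed in the world has none). Each returns a list of dicts, best first, with "confidence" (0 to 1); they miss things now and then, are a little off and sometimes report something else, mostly with a low value. They report only what shows in the picture. A call takes as long as a camera call. They do not tell look-alikes from the thing itself.
- r.look_for(camera, target): "point" ([x, y, z] in m, in world coordinates, good to about 4 mm: the middle of the surface that is visible of it).
- r.silhouettes(camera, target): "pixels" (400x640 bool, what is visible of it).
The state is a dict: "clock": time; "q": joint angles; "qd": joint speeds; "joint_torque": joint torques, N m; "tool_pos": TCP position; "eef_rot": TCP orientation; "contact_force": force on the tool from outside, world axes, zero at the start; "moment": the same for the moment, N m; "opening": opening from 0.0 (shut) to 1.0 (fully open); "finger_force": force on a finger pad.
Only numpy, scipy, OpenCV 4.12 (cv2) and the standard library are available. Lean on these libraries where they do the work, as an engineer would, in place of code of your own. Each camera call takes 0.05 s, during which the arm holds its last target. There are 200 camera calls.

## Working session

There is one attempt and no reset: what is moved stays moved. The work goes in short steps, Python scripts to look and compute and a tool call to move; the robot and the scene stay as the last step left them, time stands still between calls to the robot, and variables do not carry over. Pictures are saved under pics/ and viewed, at most 10 in all, crops included, and the job is handed in when it is done.

Besides the shell and the picture viewer there is one more tool, called after "Request:" as a command line: name --argument value ..., lists and objects as JSON in quotes. play_rows: Moves the arm, as the interface text tells. Its arguments: {"type":"object","properties":{"translation":{"type":"array","items":{"type":"array","items":{"type":"number"}}},"delta_rot":{"type":"array","items":{"type":"array","items":{"type":"number"}}},"grip":{"type":"array","items":{"type":"number"}},"squeeze":{"type":"number"}},"required":["translation","delta_rot","grip"]}

```bash
mkdir -p pics
cat > h.py <<'E'
from plant import r
import numpy as np, cv2
from scipy.spatial.transform import Rotation as R
def snap(c,n):
    im=np.array(r.snapshot(c)); cv2.imwrite(f'pics/{n}.png',im); return im
def proj(c,p):
    k=r.get_calibration(c); K=np.array(k['intrinsics']); q=np.array(k['rotation']).T@(np.array(p)-k['eye']); q=q*[1,-1,-1]
    u=K@q; return u[:2]/u[2]
def back(c,uv,z):
    k=r.get_calibration(c); K=np.array(k['intrinsics']); d=np.linalg.inv(K)@[uv[0],uv[1],1]; d=np.array(k['rotation'])@(d*[1,-1,-1])
    e=np.array(k['eye']); return e+d*(z-e[2])/d[2]
E
python3 - <<'E'
from h import *
a=snap('top','top0'); 
for t in ['unit_1','swing_1','tray','plate']:
    for d in r.look_for('top',t): print(t,np.round(d['point'],4),round(d['confidence'],2),np.round(proj('top',d['point'])))
b=snap('side','side0')
for d in r.look_for('side','unit_1'): print('side',np.round(d['point'],4),round(d['confidence'],2),np.round(proj('side',d['point'])))
k=r.get_calibration('top');print(k)
s=r.get_state();print(s['clock'],s['tool_pos'],s['eef_rot'],s['opening'])
print(R.from_quat(s['eef_rot']).as_matrix().round(3))
E
```

```text
Traceback (most recent call last):
  File "h.py", line 7, in proj
    k=r.get_calibration(c); K=np.array(k['intrinsics']); q=np.array(k['rotation']).T@(np.array(p)-k['eye']); q=q*[1,-1,-1]
                                                           ~~~~~~~~~~~~~~~~~~~~~~~~~^^~~~~~~~~~~~~~~~~~~~~~
ValueError: matmul: Input operand 1 has a mismatch in its core dimension 0, with gufunc signature (n?,k),(k,m?)->(n?,m?) (size 3 is different from 4)
```

View pics/top0.png

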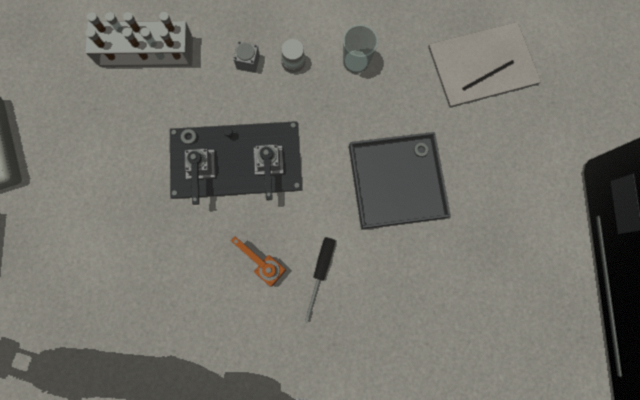

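The top view shows the plate around (235,160) with the two units at (197,162) and (268,157), arms pointing down. The tray is at (399,181), and the orange look-alike at (268,268) is to be left alone.

```bash
sed -i "s/np.array(k\['rotation'\])/R.from_quat(k['rotation']).as_matrix()/" h.py
python3 - <<'E'
from h import *
k=r.get_calibration('top');print(k)
a=snap('top','top1')
for t in ['unit_1','swing_1','tray','plate']:
    for d in r.look_for('top',t): print(t,np.round(d['point'],4),round(d['confidence'],2),np.round(proj('top',d['point'])))
for d in r.silhouettes('top','plate')[:1]+r.silhouettes('top','tray')[:1]:
    ys,xs=np.nonzero(d['pixels']); rc=cv2.minAreaRect(np.c_[xs,ys].astype(np.float32)); print(rc, d['confidence'])
    for z in (.01,.03): print(z,[back('top',p,z).round(4).tolist() for p in cv2.boxPoints(rc)])
b=snap('side','side0')
for d in r.look_for('side','unit_1'): print('side',np.round(d['point'],4),round(d['confidence'],2),np.round(proj('side',d['point'])))
cv2.imwrite('pics/crop.png',cv2.resize(a[110:300,160:310],None,fx=4,fy=4,interpolation=cv2.INTER_CUBIC)[:600])
s=r.get_state();print(s['clock'],s['tool_pos'],s['eef_rot'],s['opening'])
print(R.from_quat(s['eef_rot']).as_matrix().round(3))
E
```

```text
{'intrinsics': array([[448.27837315,   0.        , 317.40129452],
       [  0.        , 448.27837315, 201.44760194],
       [  0.        ,   0.        ,   1.        ]]), 'eye': array([ 0.33294016, -0.02198748,  0.91561754]), 'rotation': array([-0.05490004,  0.07311857,  0.71180823, -0.69639694])}
unit_1 [0.5697 0.044  0.0706] 0.95 [270. 161.]
unit_1 [0.562  0.1905 0.0655] 0.7 [195. 167.]
unit_1 [0.365  0.0619 0.0648] 0.61 [261. 267.]
unit_1 [0.5527 0.0545 0.0768] 0.42 [265. 169.]
swing_1 [0.3767 0.0704 0.0662] 0.77 [257. 261.]
swing_1 [0.5456 0.1891 0.0714] 0.72 [195. 174.]
swing_1 [0.5522 0.0531 0.0745] 0.65 [265. 169.]
tray [ 0.5387 -0.2148  0.0071] 0.59 [397. 181.]
plate [0.5843 0.1198 0.0069] 0.86 [236. 163.]
((233.59898376464844, 159.11639404296875), (70.94878387451172, 132.1199493408203), 86.49646759033203) 0.67
0.01 [[0.6624, 0.2679, 0.01], [0.6761, -0.0091, 0.01], [0.5223, -0.0156, 0.01], [0.5106, 0.2536, 0.01]]
0.03 [[0.6551, 0.2615, 0.03], [0.6685, -0.0094, 0.03], [0.5181, -0.0158, 0.03], [0.5067, 0.2475, 0.03]]
((398.7532958984375, 179.89956665039062), (88.15319061279297, 91.65553283691406), 82.40535736083984) 0.92
0.01 [[0.6243, -0.114, 0.01], [0.648, -0.3089, 0.01], [0.4597, -0.3192, 0.01], [0.4387, -0.131, 0.01]]
0.03 [[0.6179, -0.1119, 0.03], [0.6411, -0.3025, 0.03], [0.4569, -0.3127, 0.03], [0.4364, -0.1286, 0.03]]
side [0.5626 0.0385 0.0608] 0.79 [319. 163.]
side [0.5581 0.1815 0.0562] 0.72 [275. 141.]
side [0.3505 0.0415 0.042 ] 0.62 [243. 218.]
side [0.5588 0.0802 0.01  ] 0.4 [305. 174.]
0.55 [0.19528904 0.59371698 0.30272261] [1.58212976e-01 9.87405010e-01 2.64199271e-05 1.99852082e-05] 0.9985402100880292
[[-0.95   0.312  0.   ]
 [ 0.312  0.95   0.   ]
 [-0.     0.    -1.   ]]
```

View pics/crop.png

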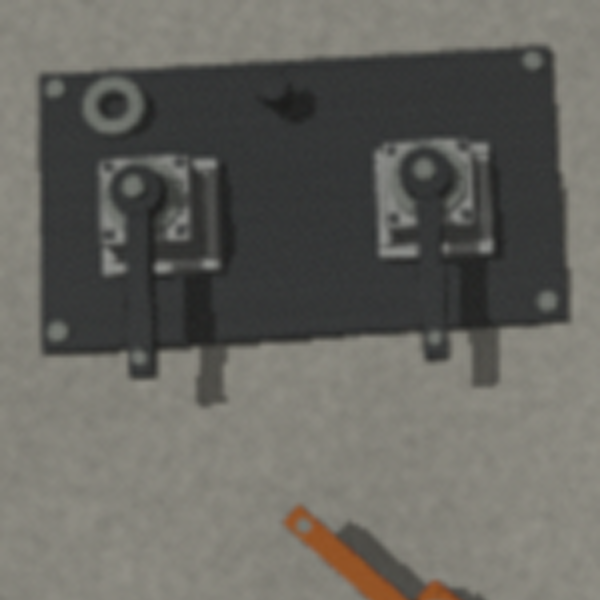

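View pics/side0.png

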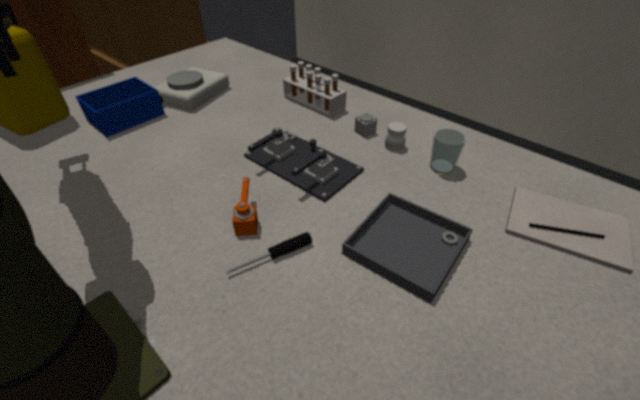

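Run:
```python
from h import *
c=lambda x,y:((x+.5)/4+160-.5,(y+.5)/4+110-.5)
for n,s,e in (('L',(134,188),(140,357)),('R',(425,172),(435,340))):
    S=back('top',c(*s),.077);E=back('top',c(*e),.072);d=E-S
    print(n,S.round(4),E.round(4),'len',np.hypot(*d[:2]).round(4),'arm yaw dev deg',np.degrees(np.arctan2(-d[1],-d[0])))
P=np.array([back('top',c(*p),.01) for p in ((55,90),(533,61),(547,300),(57,331))]); print(P.round(4)); m=P.mean(0); w=(P[0]-P[1]+P[3]-P[2]);yaw=np.arctan2(-w[0],w[1])
print('plate',m.round(4),np.degrees(yaw))
Rz=R.from_euler('z',yaw).as_matrix()
for y in(.07,-.07):print('nest',(m+Rz@[-.01,y,0]).round(4))
T=np.array([back('top',p,.03) for p in((349.5,143),(434.5,133),(449,216.5),(361.5,228))]);m=T.mean(0);w=(T[0]-T[1]+T[3]-T[2]);print('tray',T.round(4).tolist(),m.round(4),np.degrees(np.arctan2(-w[0],w[1])))
print(r.get_state()['q'])
```

```text
L [0.5789 0.1916 0.077 ] [0.497  0.1879 0.072 ] len 0.082 arm yaw dev deg 2.5882481331893703
R [0.5845 0.0519 0.077 ] [0.5025 0.0478 0.072 ] len 0.0821 arm yaw dev deg 2.830468241845679
[[ 6.525e-01  2.512e-01  1.000e-02]
 [ 6.646e-01  6.000e-04  1.000e-02]
 [ 5.349e-01 -4.800e-03  1.000e-02]
 [ 5.234e-01  2.459e-01  1.000e-02]]
plate [0.5938 0.1232 0.01  ] 2.700407898751651
nest [0.5806 0.1926 0.01  ]
nest [0.5872 0.0528 0.01  ]
tray [[0.6163, -0.116, 0.03], [0.635, -0.294, 0.03], [0.4591, -0.3108, 0.03], [0.4396, -0.1334, 0.03]] [ 0.5375 -0.2136  0.03  ] 6.146499814651508
[-1.21920907  0.6891166  -0.19457531  1.5653341   0.15733853  0.90247222
 -0.21510526]
```

Units in question: L (197,162) and R (268,157), both dark and on the plate, which fits the description. The crop confirms it, and the orange one at (268,268) is excluded. I'll test L first.

Request:
play_rows --translation '[[0, 0, 0], [0, 0, 0], [-0.0246, -0.035, 0], [-0.0246, -0.035, 0], [-0.0246, -0.035, 0], [-0.0246, -0.035, 0], [-0.0246, -0.035, 0], [-0.0246, -0.035, 0], [-0.0246, -0.035, 0], [-0.0246, -0.035, 0], [-0.0246, -0.035, 0], [-0.0246, -0.035, 0], [-0.0246, -0.035, 0.02], [-0.0246, -0.035, 0.02], [0, 0, 0.02], [0, 0, 0.02], [0, 0, 0]]' --delta_rot '[[0, 0, -10.45], [0, 0, -10.45], [0, 0, 0], [0, 0, 0], [0, 0, 0], [0, 0, 0], [0, 0, 0], [0, 0, 0], [0, 0, 0], [0, 0, 0], [0, 0, 0], [0, 0, 0], [0, 0, 0], [0, 0, 0], [0, 0, 0], [0, 0, 0], [0, 0, 0]]' --grip '[-0.1, -0.1, -0.1, -0.1, -0.1, -0.1, -0.1, -0.1, -0.1, -0.1, -0.1, -0.1, -0.1, -0.1, -0.1, -0.1, -0.1]'

```text
clock: 2.68
tool_pos: [0.5093, 0.1877, 0.2217]
eef_rot: [-0.023, 1.0, -0.001, -0.001]
contact_force: [-0.8, 0.4, -0.1]
opening: 0.45
finger_force: 0.0
```

Request:
play_rows --translation '[[0, 0, 0.03], [0, 0, 0.03], [0, 0, 0.022], [0, 0, 0.02], [0, 0, 0], [0, 0.005, 0], [0, 0.005, 0], [0, 0.003, 0], [0, 0.002, 0], [0, 0.002, 0], [0, 0.002, 0], [0, 0, 0]]' --delta_rot '[[0, 0, 0], [0, 0, 0], [0, 0, 0], [0, 0, 0], [0, 0, 0], [0, 0, 0], [0, 0, 0], [0, 0, 0], [0, 0, 0], [0, 0, 0], [0, 0, 0], [0, 0, 0]]' --grip '[-0.1, -0.1, -0.1, -0.1, -0.1, -0.1, -0.1, -0.1, -0.1, -0.1, -0.1, -0.1]'

```text
clock: 4.18
tool_pos: [0.5089, 0.2072, 0.1207]
eef_rot: [-0.024, 1.0, 0.0, -0.0]
contact_force: [0.5, 0.2, 0.3]
opening: 0.451
finger_force: 0.0
```

Request:
play_rows --translation '[[0, 0.0015, 0], [0, 0.0015, 0], [0, 0.0015, 0], [0, 0, 0]]' --delta_rot '[[0, 0, 0], [0, 0, 0], [0, 0, 0], [0, 0, 0]]' --grip '[-0.1, -0.1, -0.1, -0.1]'

```text
clock: 4.68
tool_pos: [0.5088, 0.2118, 0.1207]
eef_rot: [-0.024, 1.0, 0.0, 0.0]
contact_force: [-0.2, -0.0, -0.1]
opening: 0.454
finger_force: 0.0
```

Run:
```python
from h import *
s=r.get_state();print(s['contact_force'],s['moment'],s['tool_pos'])
a=snap('wrist','w1')
```

```text
[-0.19761372 -0.01954738 -0.09222269] [ 0.01611578  0.0091852  -0.03603281] [0.50876065 0.21181127 0.12070937]
```

View pics/w1.png

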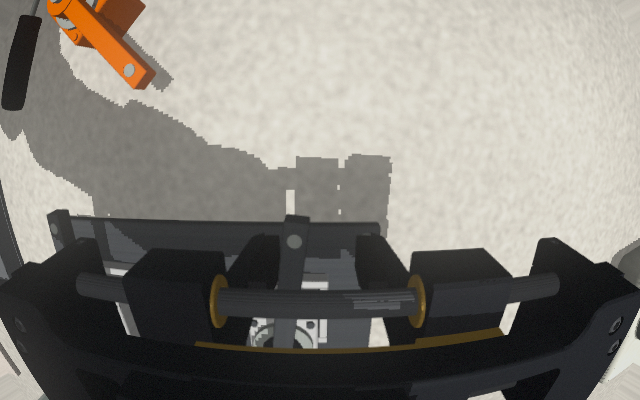

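The wrist view shows the arm bar (295,240) touched by the -y finger (260,260), with only a small deflection. I'll push further.

Request:
play_rows --translation '[[0, 0.0015, 0], [0, 0.0015, 0], [0, 0.0015, 0], [0, 0, 0]]' --delta_rot '[[0, 0, 0], [0, 0, 0], [0, 0, 0], [0, 0, 0]]' --grip '[-0.1, -0.1, -0.1, -0.1]'

```text
clock: 5.22
tool_pos: [0.5085, 0.2163, 0.1207]
eef_rot: [-0.024, 1.0, 0.0, 0.0]
contact_force: [-0.6, 0.3, -0.2]
opening: 0.449
finger_force: 0.0
```

Request:
play_rows --translation '[[0, 0.0015, 0], [0, 0.0015, 0], [0, 0.001, 0], [0, 0, 0]]' --delta_rot '[[0, 0, 0], [0, 0, 0], [0, 0, 0], [0, 0, 0]]' --grip '[-0.1, -0.1, -0.1, -0.1]'

```text
clock: 5.72
tool_pos: [0.5084, 0.22, 0.1207]
eef_rot: [-0.023, 1.0, -0.0, 0.0]
contact_force: [0.1, -0.1, -0.5]
opening: 0.45
finger_force: 0.2
```

Request:
play_rows --translation '[[0, 0.001, 0], [0, 0.001, 0], [0, 0, 0]]' --delta_rot '[[0, 0, 0], [0, 0, 0], [0, 0, 0]]' --grip '[-0.1, -0.1, -0.1]'

```text
clock: 6.1
tool_pos: [0.5084, 0.2218, 0.1207]
eef_rot: [-0.023, 1.0, -0.0, 0.0]
contact_force: [0.2, -2.0, 0.3]
opening: 0.45
finger_force: 0.5
```

Request:
play_rows --translation '[[0, 0.001, 0], [0, 0.001, 0], [0, 0, 0]]' --delta_rot '[[0, 0, 0], [0, 0, 0], [0, 0, 0]]' --grip '[-0.1, -0.1, -0.1]'

```text
clock: 6.48
tool_pos: [0.5082, 0.2232, 0.1206]
eef_rot: [-0.023, 1.0, -0.001, -0.0]
contact_force: [1.0, -3.6, -0.3]
opening: 0.451
finger_force: 1.8
```

Request:
play_rows --translation '[[0, 0.001, 0], [0, 0.001, 0], [0, 0, 0]]' --delta_rot '[[0, 0, 0], [0, 0, 0], [0, 0, 0]]' --grip '[-0.1, -0.1, -0.1]'

```text
clock: 6.85
tool_pos: [0.508, 0.2248, 0.1206]
eef_rot: [-0.023, 1.0, -0.001, -0.0]
contact_force: [0.6, -5.5, 0.4]
opening: 0.45
finger_force: 2.6
```

Request:
play_rows --translation '[[0, 0.001, 0], [0, 0.001, 0], [0, 0, 0]]' --delta_rot '[[0, 0, 0], [0, 0, 0], [0, 0, 0]]' --grip '[-0.1, -0.1, -0.1]'

```text
clock: 7.22
tool_pos: [0.5078, 0.226, 0.1205]
eef_rot: [-0.023, 1.0, -0.002, -0.001]
contact_force: [1.5, -6.4, 0.1]
opening: 0.45
finger_force: 3.1
```

Left stop is reached at about 6 N. Now swinging right.

Request:
play_rows --translation '[[0, -0.008, 0], [0, -0.01, 0], [0, -0.006, 0], [0, -0.004, 0], [0, -0.004, 0], [0, -0.004, 0], [0, -0.004, 0], [0, -0.004, 0], [0, -0.004, 0], [0, -0.004, 0], [0, -0.004, 0], [0, -0.003, 0], [0, -0.003, 0], [0, 0, 0]]' --delta_rot '[[0, 0, 0], [0, 0, 0], [0, 0, 0], [0, 0, 0], [0, 0, 0], [0, 0, 0], [0, 0, 0], [0, 0, 0], [0, 0, 0], [0, 0, 0], [0, 0, 0], [0, 0, 0], [0, 0, 0], [0, 0, 0]]' --grip '[-0.1, -0.1, -0.1, -0.1, -0.1, -0.1, -0.1, -0.1, -0.1, -0.1, -0.1, -0.1, -0.1, -0.1]'

```text
clock: 8.98
tool_pos: [0.511, 0.1658, 0.1207]
eef_rot: [-0.023, 1.0, -0.0, 0.0]
contact_force: [-0.5, 0.4, -1.1]
opening: 0.453
finger_force: 0.0
```

Request:
play_rows --translation '[[0, -0.0015, 0], [0, -0.0015, 0], [0, -0.001, 0], [0, 0, 0]]' --delta_rot '[[0, 0, 0], [0, 0, 0], [0, 0, 0], [0, 0, 0]]' --grip '[-0.1, -0.1, -0.1, -0.1]'

```text
clock: 9.48
tool_pos: [0.5112, 0.1622, 0.1207]
eef_rot: [-0.024, 1.0, 0.0, 0.0]
contact_force: [0.5, 0.5, -0.3]
opening: 0.451
finger_force: 0.2
```

Request:
play_rows --translation '[[0, -0.001, 0], [0, -0.001, 0], [0, 0, 0]]' --delta_rot '[[0, 0, 0], [0, 0, 0], [0, 0, 0]]' --grip '[-0.1, -0.1, -0.1]'

```text
clock: 9.85
tool_pos: [0.5112, 0.16, 0.1207]
eef_rot: [-0.023, 1.0, -0.0, -0.0]
contact_force: [0.3, 0.6, -0.7]
opening: 0.448
finger_force: 0.2
```

Request:
play_rows --translation '[[0, -0.0015, 0], [0, -0.0015, 0], [0, -0.001, 0], [0, 0, 0]]' --delta_rot '[[0, 0, 0], [0, 0, 0], [0, 0, 0], [0, 0, 0]]' --grip '[-0.1, -0.1, -0.1, -0.1]'

```text
clock: 10.35
tool_pos: [0.5115, 0.1572, 0.1209]
eef_rot: [-0.024, 1.0, 0.001, 0.0]
contact_force: [0.0, 4.5, 0.2]
opening: 0.447
finger_force: 2.4
```

Request:
play_rows --translation '[[0, -0.001, 0], [0, -0.001, 0], [0, 0, 0]]' --delta_rot '[[0, 0, 0], [0, 0, 0], [0, 0, 0]]' --grip '[-0.1, -0.1, -0.1]'

```text
clock: 10.72
tool_pos: [0.5116, 0.1556, 0.1209]
eef_rot: [-0.024, 1.0, 0.001, 0.0]
contact_force: [-0.0, 5.8, 0.2]
opening: 0.453
finger_force: 2.8
```

Request:
play_rows --translation '[[0, -0.001, 0], [0, -0.001, 0], [0, 0, 0]]' --delta_rot '[[0, 0, 0], [0, 0, 0], [0, 0, 0]]' --grip '[-0.1, -0.1, -0.1]'

```text
clock: 11.1
tool_pos: [0.5116, 0.1539, 0.121]
eef_rot: [-0.024, 1.0, 0.001, 0.001]
contact_force: [-0.3, 5.6, 0.7]
opening: 0.448
finger_force: 3.2
```

Request:
play_rows --translation '[[0, 0.006, 0], [0, 0, -0.02], [0, 0, -0.03], [0, 0, -0.03], [0.04, 0, -0.03], [0.05, 0, -0.02], [0.03, 0, 0], [0, 0, 0]]' --delta_rot '[[0, 0, 0], [0, 0, 0], [0, 0, 0], [0, 0, 0], [0, 0, 0], [0, 0, 0], [0, 0, 0], [0, 0, 0]]' --grip '[-0.1, -0.1, 0.2, 0.5, 0.8, 0.8, 0.8, 0.8]'

```text
clock: 12.1
tool_pos: [0.3893, 0.1505, 0.2509]
eef_rot: [-0.024, 1.0, -0.002, -0.001]
contact_force: [0.4, 0.3, 0.2]
opening: 0.899
finger_force: 0.0
```

Run:
```python
from h import *
a=snap('top','top2'); w=snap('wrist','w2')
c=cv2.resize(a[110:230,150:310],None,fx=4,fy=4,interpolation=cv2.INTER_CUBIC)
cv2.imwrite('pics/crop2.png',c)
s=r.get_state();print(s['clock'],s['tool_pos'])
```

```text
12.2 [0.39228399 0.15179308 0.25071748]
```

View pics/crop2.png

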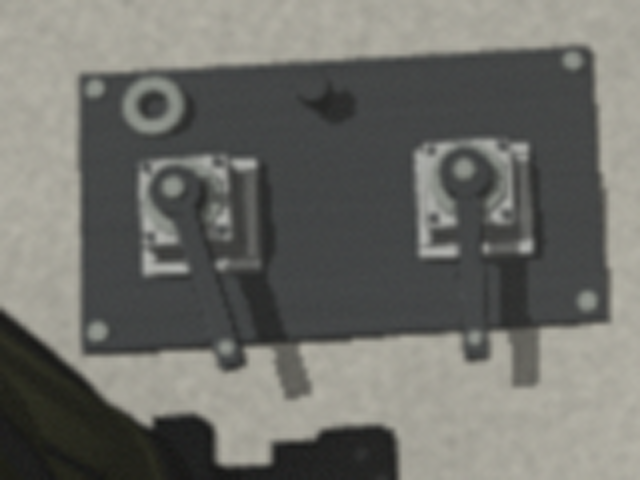

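The left unit's arm (174,187)→(226,347) has stayed swung to the right, so it is the worn one. The right unit's arm is unchanged. Next I'll compute the grasp.

Run:
```python
from h import *
c=lambda x,y:((x+.5)/4+150-.5,(y+.5)/4+110-.5)
S=back('top',c(174,187),.077);E=back('top',c(226,347),.072);d=E-S
print(S,E,np.degrees(np.arctan2(-d[1],-d[0])))
s=r.get_state();Rm=R.from_quat(s['eef_rot']).as_matrix();print(s['tool_pos'])
for C in ([S[0],S[1]],[.580,.192]):
    print(C,(Rm.T@(np.array([*C,.089])-s['tool_pos'])).round(4))
```

```text
[0.57936951 0.19161429 0.077     ] [0.50137858 0.16623737 0.072     ] 18.02400594715692
[0.39228399 0.15179308 0.25071748]
[np.float64(0.5793695109358599), np.float64(0.19161429382291373)] [-0.1886  0.0314  0.1618]
[0.58, 0.192] [-0.1893  0.0318  0.1618]
```

Request:
play_rows --translation '[[-0.04, 0.007, 0], [-0.05, 0.008, 0], [-0.05, 0.008, 0.01], [-0.049, 0.0085, 0.02], [0, 0, 0.04], [0, 0, 0.04], [0, 0, 0.03], [0, 0, 0.012], [0, 0, 0.008], [0, 0, 0]]' --delta_rot '[[0, 0, 0], [0, 0, 0], [0, 0, 0], [0, 0, 0], [0, 0, 0], [0, 0, 0], [0, 0, 0], [0, 0, 0], [0, 0, 0], [0, 0, 0]]' --grip '[1, 1, 1, 1, 1, 1, 1, 1, 1, 1]' --squeeze 25

```text
clock: 13.45
tool_pos: [0.5792, 0.1927, 0.0909]
eef_rot: [-0.023, 1.0, 0.0, 0.0]
contact_force: [-0.2, -0.6, 0.1]
opening: 0.999
finger_force: 0.0
```

Request:
play_rows --translation '[[0, 0, 0], [0, 0, 0], [0, 0, 0], [0, 0, 0], [0, 0, 0]]' --delta_rot '[[0, 0, 0], [0, 0, 0], [0, 0, 0], [0, 0, 0], [0, 0, 0]]' --grip '[0.4, 0.2, 0.0, -0.1, -0.1]'

```text
clock: 14.08
tool_pos: [0.5788, 0.193, 0.0908]
eef_rot: [-0.024, 1.0, 0.0, 0.0]
contact_force: [-1.3, 0.5, 0.7]
opening: 0.498
finger_force: 24.8
```

Request:
play_rows --translation '[[0, 0, -0.003], [0, 0, -0.005], [0, 0, -0.008], [0, 0, -0.012], [0, 0, -0.02], [0, 0, -0.02], [0, 0, -0.012], [0, 0, 0]]' --delta_rot '[[0, 0, 0], [0, 0, 0], [0, 0, 0], [0, 0, 0], [0, 0, 0], [0, 0, 0], [0, 0, 0], [0, 0, 0]]' --grip '[-0.1, -0.1, -0.1, -0.1, -0.1, -0.1, -0.1, -0.1]'

```text
clock: 15.08
tool_pos: [0.5793, 0.1929, 0.1721]
eef_rot: [-0.023, 1.0, 0.0, 0.001]
contact_force: [0.1, 0.7, -5.5]
opening: 0.496
finger_force: 24.8
```

Run:
```python
from h import *
s=r.get_state();Rm=R.from_quat(s['eef_rot']).as_matrix();print(s['tool_pos'],s['contact_force'],s['opening'],s['finger_force'])
print((Rm.T@(np.array([.5375,-.2136,s['tool_pos'][2]])-s['tool_pos'])).round(4))
```

```text
[0.57927196 0.19294525 0.1721343 ] [ 0.07838183  0.68030684 -5.54171454] 0.4961621109127387 24.846989270299673
[ 0.0607 -0.4041 -0.0005]
```

Request:
play_rows --translation '[[0, -0.002, -0.015], [0.001, -0.01, -0.015], [0.0037, -0.018, 0], [0.004, -0.026, 0], [0.005, -0.034, 0], [0.006, -0.038, 0], [0.006, -0.038, 0], [0.006, -0.038, 0], [0.006, -0.038, 0], [0.006, -0.038, 0], [0.005, -0.034, 0], [0.005, -0.034, 0], [0.003, -0.026, 0], [0.003, -0.018, 0], [0.001, -0.009, 0], [0, -0.003, 0], [0, 0, 0], [0, 0, 0]]' --delta_rot '[[0, 0, 0], [0, 0, 0], [0, 0, 0], [0, 0, 0], [0, 0, 0], [0, 0, 0], [0, 0, 0], [0, 0, 0], [0, 0, 0], [0, 0, 0], [0, 0, 0], [0, 0, 0], [0, 0, 0], [0, 0, 0], [0, 0, 0], [0, 0, 0], [0, 0, 0], [0, 0, 0]]' --grip '[-0.1, -0.1, -0.1, -0.1, -0.1, -0.1, -0.1, -0.1, -0.1, -0.1, -0.1, -0.1, -0.1, -0.1, -0.1, -0.1, -0.1, -0.1]'

```text
clock: 17.32
tool_pos: [0.5374, -0.2123, 0.2007]
eef_rot: [-0.024, 1.0, 0.0, 0.0]
contact_force: [-0.2, 0.3, -4.5]
opening: 0.498
finger_force: 24.8
```

Request:
play_rows --translation '[[0, -0.001, 0.01], [0, 0, 0.02], [0, 0, 0.025], [0, 0, 0.02], [0, 0, 0.015], [0, 0, 0.01], [0, 0, 0.006], [0, 0, 0.003], [0, 0, 0.001], [0, 0, 0]]' --delta_rot '[[0, 0, 0], [0, 0, 0], [0, 0, 0], [0, 0, 0], [0, 0, 0], [0, 0, 0], [0, 0, 0], [0, 0, 0], [0, 0, 0], [0, 0, 0]]' --grip '[-0.1, -0.1, -0.1, -0.1, -0.1, -0.1, -0.1, -0.1, -0.1, -0.1]'

```text
clock: 18.58
tool_pos: [0.5373, -0.2147, 0.091]
eef_rot: [-0.023, 1.0, -0.0, 0.0]
contact_force: [-0.4, -0.2, -5.1]
opening: 0.497
finger_force: 24.8
```

Request:
play_rows --translation '[[0, 0, 0.001], [0, 0, 0.001], [0, 0, 0.001], [0, 0, 0]]' --delta_rot '[[0, 0, 0], [0, 0, 0], [0, 0, 0], [0, 0, 0]]' --grip '[-0.1, -0.1, -0.1, -0.1]'

```text
clock: 19.08
tool_pos: [0.5371, -0.2145, 0.0876]
eef_rot: [-0.024, 1.0, 0.0, -0.0]
contact_force: [-0.3, -0.6, -4.3]
opening: 0.502
finger_force: 24.8
```

Request:
play_rows --translation '[[0, 0, 0.0007], [0, 0, 0.0006], [0, 0, 0.0005], [0, 0, 0]]' --delta_rot '[[0, 0, 0], [0, 0, 0], [0, 0, 0], [0, 0, 0]]' --grip '[-0.1, -0.1, -0.1, -0.1]'

```text
clock: 19.58
tool_pos: [0.5371, -0.2146, 0.0859]
eef_rot: [-0.023, 1.0, 0.0, 0.0]
contact_force: [0.2, 0.0, -4.2]
opening: 0.499
finger_force: 24.8
```

Run:
```python
from h import *
s=r.get_state();print(s['tool_pos'],s['contact_force'])
```

```text
[ 0.53714442 -0.21458649  0.08588887] [ 0.20770602  0.04350704 -4.16395285]
```

Request:
play_rows --translation '[[0, 0, 0.0005], [0, 0, 0.0005], [0, 0, 0]]' --delta_rot '[[0, 0, 0], [0, 0, 0], [0, 0, 0]]' --grip '[-0.1, -0.1, -0.1]'

```text
clock: 19.95
tool_pos: [0.5371, -0.2146, 0.0858]
eef_rot: [-0.024, 1.0, -0.0, 0.0]
contact_force: [-2.7, 1.3, 5.1]
opening: 0.497
finger_force: 24.8
```

Request:
play_rows --translation '[[0, 0, 0.0005], [0, 0, 0]]' --delta_rot '[[0, 0, 0], [0, 0, 0]]' --grip '[-0.1, -0.1]'

```text
clock: 20.2
tool_pos: [0.5372, -0.2146, 0.0858]
eef_rot: [-0.024, 1.0, -0.0, 0.0]
contact_force: [-3.1, 0.9, 10.0]
opening: 0.494
finger_force: 24.9
```

Request:
play_rows --translation '[[0, 0, -0.001], [0, 0, 0], [0, 0, 0], [0, 0, 0], [0, 0, 0], [0, 0, 0], [0, 0, -0.01], [0, 0, -0.03], [0, 0, -0.04], [0, 0, -0.04], [0.03, 0, -0.03], [0.05, 0, 0], [0.05, 0, 0], [0, 0, 0]]' --delta_rot '[[0, 0, 0], [0, 0, 0], [0, 0, 0], [0, 0, 0], [0, 0, 0], [0, 0, 0], [0, 0, 0], [0, 0, 0], [0, 0, 0], [0, 0, 0], [0, 0, 0], [0, 0, 0], [0, 0, 0], [0, 0, 0]]' --grip '[-0.1, 0.1, 0.3, 0.6, 0.9, 0.9, 0.9, 0.9, 0.9, 0.9, 0.9, 0.9, 0.9, 0.9]'

```text
clock: 21.95
tool_pos: [0.4025, -0.2213, 0.2359]
eef_rot: [-0.022, 1.0, -0.0, -0.003]
contact_force: [2.0, 0.0, 0.3]
opening: 0.95
finger_force: 0.0
```

Run:
```python
from h import *
a=snap('top','top3'); 
cv2.imwrite('pics/crop3.png',cv2.resize(a[100:250,160:460],None,fx=2.6,fy=2.6,interpolation=cv2.INTER_CUBIC))
print(r.get_state()['tool_pos'])
```

```text
[ 0.4058399  -0.22108719  0.23610879]
```

View pics/crop3.png

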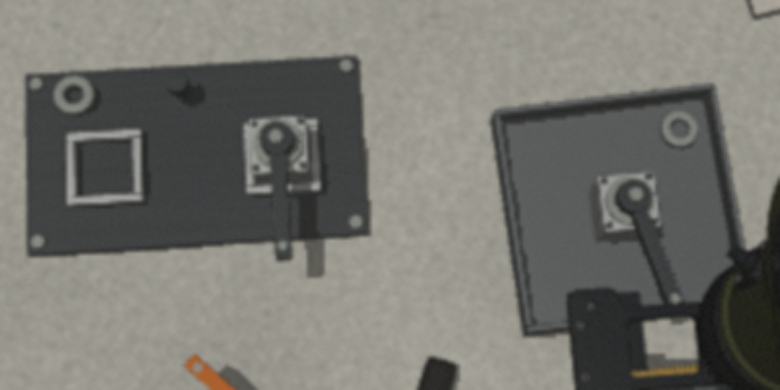

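The worn unit stands upright in the middle of the tray at (632,200). The sound unit is still in its nest at (280,150).

```bash
python3 -c "
from plant import r
print(r.finish_job())"
```

```text
the job is handed in; nothing more can be done
None
```

The left-hand unit was the loose one: its arm swung freely to the left stop and then the right stop, and I set that unit upright in the middle of the reject tray; the right-hand unit was never touched (not rocked, taken as sound because exactly one is worn) and is still in its nest; job handed in at about 22 s.

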